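# Set the stop collar of a pour-over stand on its spacer

### The arm

A 7-joint arm with a two-finger parallel gripper is mounted at the origin on the work surface. World frame = base frame: x ahead of the robot, y to its left, z up, the work surface at z = 0. Lengths are in m, angles in rad, forces in N, time in s.
With the tool pointing down it reaches from about 0.425 to 0.8 m from the base axis. Payload 8.3 kg.
Tool frame: the origin (TCP) lies on the mounting face of the last link; the fingertips stand 173 mm ahead of it and the grasp point (between the pads) lies 155 mm ahead of it; z points along the fingers, y is the line along which they close (so a half turn about z gives the same grasp; the last joint's range is limited). The gripper opens to 85 mm and grips with 20 to 120 N. Pads are 22 mm wide; open, the fingers measure 114 mm over their backs; the gripper's body (76 mm by 85 mm) begins 54 mm behind the grasp point. The pads swing forward as they close: fully open they stand 13 mm farther back than shut.
Start: joints at [-1.36, 0.383, 0.016, 1.37, -0.006, 1.388, -0.046], TCP at [0.169, 0.602, 0.405] pointing down, gripper open.
Joint ranges: [-2.95, 2.95], [-0.25, 2.06], [-1.52, 1.56], [0.18, 2.33], [-1.44, 4.58], [0.02, 2.06], [-3.01, 3.01]. Speed limits (rad/s): [2.39, 2.39, 3.01, 3.01, 3.14, 3.14, 3.14].

### API

Orientations are given as a unit quaternion [x, y, z, w].
In Python, from cell import sensors, imaging, ticket gives the robot as it stands.
- The arm moves only by the tool servo_tool, never from a script. Its argument "targets" is a list of rows, each a list of 2 entries, a list of its own where there are three numbers: the shift along the tool's x, y, z in m, then the turn about the tool's z in degrees. A call has 1 to 8 rows; each row is the pose to reach, as a shift and turn from the pose commanded when the call began, along the tool's axes at that moment; what a row does not reach only later rows make up. A row lasts 1/10 s, in which the tool goes at most 50 mm and 8.59 degrees, less where a joint would pass 70% of its speed; a pose out of reach is approached as far as the arm can. A call with a gripper value outside its range is refused whole. "grip" is the opening in per cent of the stroke, from 0 (shut) to 100 (fully open), set as the call begins (left out, the last holds). The fingers move at their own pace and stop on an object; the grip force is fixed at half the most. Time passes only in rows, so rows that repeat a pose let the fingers close. It gives the time, the measured TCP pose, the force, the opening and the grip force at its end, in the units of the state.
- sensors.get_state(): the state, without advancing time (a new reading comes with each control period).
- imaging.snapshot(name): name is "scene" or "top" or "wrist"; returns the picture (480x640x3 uint8, red, green, blue); there is no depth.
- imaging.camera_info(name): a dict with "intrinsics" (3x3 intrinsics, pixels), "eye" and "attitude" of the camera in the world. Camera axes: x right, y up, looking along -z (the intrinsics and any distortion apply to the point x, -y, -z); pixel columns grow to the right and rows downward; lengths in m; the calibration is good to about 2 mm. The wrist camera is an equidistant fisheye: a pixel r from the principal point sees the ray r / f radians off the axis. A picture is of the moment at which its call begins: read the wrist's pose just before it. camera_info takes no time and is no camera call; for the wrist camera it gives the pose at the moment of the call.
- ticket.sign_off(): hands the job in; it is judged then, once.
The state is a dict: "time": time; "q": joint angles; "dq": joint speeds; "joint_torque": joint torques, N m; "position": TCP position; "tcp_rot": TCP orientation; "ft_force": force on the tool from outside, world axes, zero at the start; "moment": the same for the moment, N m; "opening": opening from 0.0 (shut) to 1.0 (fully open); "grip_force": force on a finger pad.
Only numpy, scipy, OpenCV 4.12 (cv2) and the standard library are available. Lean on these libraries where they do the work, as an engineer would, in place of code of your own. Each camera call takes 0.05 s, during which the arm holds its last target. There are 200 camera calls.

### The job

On the coffee stand, slide the taller of the two horseshoe spacers between the guide rails, fully home around the threaded post under the knurled collar. Then spin the collar down onto it until it is gently finger-tight (a nip of about 10 N, never more than 25 N), and let go, leaving the spacer there and everything else on the counter where it is.

Things in the scene. Friction and masses are not known exactly. Their poses are not given: they have to be found in the camera images.
- stand: Fixed coffee stand: wooden base 130 (x) x 110 (y) x 18 mm, upright threaded steel post 12 mm thick at its centre, top 62 mm above the base. Origin: under the base on the post axis, z up. Two steel rails 6 mm high lie on the base along x, 36 mm apart inside, from x = -30 to 30 mm, flared to 45 mm at x = -45: the spacer goes in from the -x side, moving towards +x.
- post_foot (a point): On the post axis at the top face of the base (18 mm above the counter); axes as the stand's.
- collar: Knurled steel collar, 40 mm across, 20 mm high. Origin: centre of its underside, 2.5 to 6 mm above a seated tall spacer. Clockwise from above lowers it, 8 mm a turn; thread friction 0.06 N m, it stays where left. Bearing on the spacer, each 0.1 rad adds 6 N and the torque rises. Fingers gripping it with 3, 5 or 7 N slip round once it bears with about 4.5, 12 or 20 N.
- spacer_tall: Loose dark steel horseshoe spacer, 30 mm high, 32 mm wide, 0.11 to 0.18 kg. Origin: underside, where the post axis lies when fully home. Slot 18 mm wide, open to +x, its end 6.5 mm behind the origin; prongs end at x = 12 mm. From its -x side a bar 16 mm wide, 10 mm high runs to an upright grip tab. At its place yaw equals the stand's.
- spacer_tall_grip (a point): On the tall spacer's upright grip tab, 10 mm below the tab's top: 78 mm behind (-x of) the spacer's origin, 35 mm above its underside. The tab is 22 mm along x, 12 mm thick along y, 45 mm high. Axes as the spacer's.
- spacer_short: The other spacer, same form and tab but 20 mm high: not wanted, leave it where it lies. Origin: underside, where the post axis would lie.
- spice_jar: Bystander: spice jar 44 mm across, 75 mm high, not to be disturbed. Origin: centre of its underside.
- tin: Bystander: low tin 68 mm across, 50 mm high, not to be disturbed. Origin: centre of its underside.
- food_can: Bystander: food can 68 mm across, 100 mm high, not to be disturbed. Origin: centre of its underside.
- mug: Bystander: mug 80 mm across, 90 mm high, not to be disturbed. Origin: centre of its underside.
- bowl: Bystander: bowl 130 mm across, 50 mm high, not to be disturbed. Origin: centre of its underside.
- jar: Bystander: storage jar 76 mm across, 120 mm high, not to be disturbed. Origin: centre of its underside.
Mind the look-alikes: they are no part of the job. Several things have the shape of the stand; the one meant has the colours described above.

How it is judged:
On the way:
1. the tall spacer is fully home around the post, flat on the base, the collar not yet bearing on it (horizontal distance between spacer_tall and post_foot below 0.004 m and z of spacer_tall in the frame of post_foot below 0.0025 m and angle between spacer_tall's own z axis and vertical below 0.06 rad and contact force between collar and spacer_tall below 0.5 N), for 0.2 s.
At the end, for the whole second after the job is handed in: The tall spacer stands flat on the stand's base within 5 mm of fully home around the post, at rest, and the collar bears on it with 3 to 20 N, by itself (horizontal distance between spacer_tall and post_foot below 0.005 m and z of spacer_tall in the frame of post_foot below 0.0025 m and angle between spacer_tall's own z axis and vertical below 0.06 rad and contact force between collar and spacer_tall between 3 and 20 N and linear speed of spacer_tall below 0.01 m/s); the robot touches nothing.
It fails at once if the collar is jammed down on the spacer with more than 25 N (contact force between collar and spacer_tall above 25 N).
It fails at once if the short spacer is pushed away (distance of spacer_short from where it was at the start of the episode above 0.02 m).
It fails at once if a bystander (jar, tin, can, mug or bowl) is shifted over 30 mm or knocked over (distance of any of spice_jar, tin, food_can, mug, bowl, jar from where it was at the start of the episode above 0.03 m or angle between any of spice_jar, tin, food_can, mug, bowl, jar's own z axis and vertical above 0.4 rad).
It also fails if it takes over 72 s, if anything falls off the work surface, if the arm or the gripper's body presses on something with over 40 N, if the wrist force passes 120 N, or if a joint passes its speed limit or range.

## Working session

There is one attempt and no reset: what is moved stays moved. The work goes in short steps, Python scripts to look and compute and a tool call to move; the robot and the scene stay as the last step left them, time stands still between calls to the robot, and variables do not carry over. Pictures are saved under pics/ and viewed, at most 13 in all, crops included, and the job is handed in when it is done.

Besides the shell and the picture viewer there is one more tool, called after ">>>" as name(argument=value, ...) on one line, values as JSON. servo_tool: Moves the arm, as the interface text tells. Its arguments: {"type":"object","properties":{"targets":{"type":"array"},"grip":{"type":"number"}},"required":["targets"]}

```bash
mkdir -p pics
python3 - <<'E'
from cell import sensors, imaging
import cv2,numpy as np
s=sensors.get_state();print({k:np.round(v,3) for k,v in s.items()})
for n in("scene","top"):
    im=imaging.snapshot(n);cv2.imwrite(f"pics/{n}0.png",im[:,:,::-1]);c=imaging.camera_info(n);print(n,c)
print(imaging.camera_info("wrist"))
E
```

```text
{'time': np.float64(0.0), 'q': array([-1.36 ,  0.384,  0.016,  1.371, -0.006,  1.388, -0.047]), 'dq': array([ 0.   ,  0.   , -0.001,  0.002,  0.001, -0.001,  0.001]), 'joint_torque': array([-1.0000e-03, -6.2761e+01,  8.4400e-01, -3.7181e+01,  1.7000e-02,
        1.4000e-02,  0.0000e+00]), 'position': array([0.169, 0.602, 0.404]), 'tcp_rot': array([ 0.136,  0.991, -0.001, -0.   ]), 'ft_force': array([-0.453,  0.059,  0.489]), 'moment': array([-0.011, -0.018, -0.009]), 'grip_force': np.float64(0.0), 'opening': np.float64(0.997)}
scene {'intrinsics': array([[445.83883566,   0.        , 316.10408111],
       [  0.        , 445.83883566, 243.05531238],
       [  0.        ,   0.        ,   1.        ]]), 'eye': array([1.22004077, 0.2335343 , 0.73822931]), 'attitude': array([0.2260517 , 0.32861346, 0.75228128, 0.52439174])}
top {'intrinsics': array([[613.29674534,   0.        , 319.97480029],
       [  0.        , 613.29674534, 236.90954077],
       [  0.        ,   0.        ,   1.        ]]), 'eye': array([ 0.43938548, -0.00241861,  1.41964294]), 'attitude': array([ 0.02877938, -0.03096678, -0.70322986,  0.70970457])}
{'intrinsics': array([[371.64829954,   0.        , 312.62665888],
       [  0.        , 371.64829954, 236.80654097],
       [  0.        ,   0.        ,   1.        ]]), 'eye': array([0.09694804, 0.62157913, 0.37429648]), 'attitude': array([-0.11719804, -0.08795564,  0.59818874,  0.78784431])}
```

View pics/scene0.png

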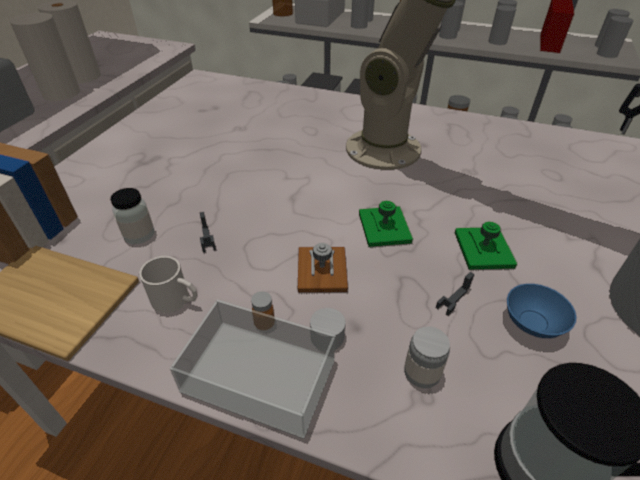

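View pics/top0.png

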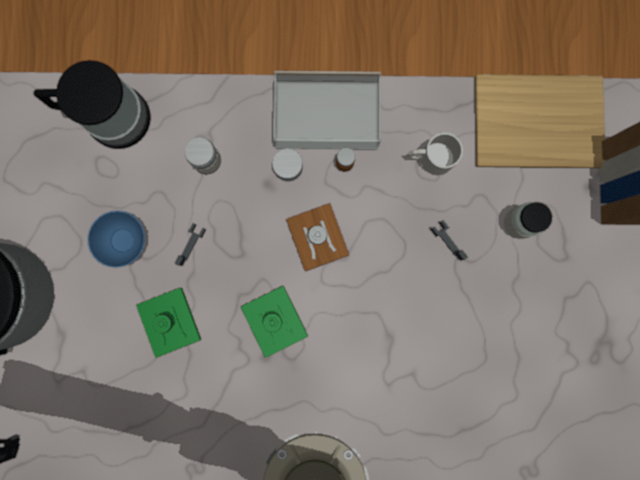

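The wooden stand is at top (318,237) / scene (323,268). The green ones at top (168,322) and (273,321) are look-alikes in the wrong colour. Spacer candidates are A at top (190,243) / scene (457,293), and B at top (448,240) / scene (207,232). I need a close crop to compare their heights.

```bash
cat > h.py <<'E'
import cv2,numpy as np
from cell import sensors,imaging
from scipy.spatial.transform import Rotation as R
def ray(n,px,c=None):
    c=c or imaging.camera_info(n);K=c["intrinsics"];p=np.atleast_2d(px).astype(float)
    d=np.c_[(p[:,0]-K[0,2])/K[0,0],(p[:,1]-K[1,2])/K[1,1]]
    if n=="wrist":
        r=np.hypot(*d.T)+1e-12; v=np.c_[d*(np.sin(r)/r)[:,None],np.cos(r)]
    else: v=np.c_[d,np.ones(len(p))]
    return c["eye"],R.from_quat(c["attitude"]).apply(v*[1,-1,-1])
def onz(n,px,z,c=None):
    e,v=ray(n,px,c);return (e+v*((z-e[2])/v[:,2])[:,None])
def pix(n,P,c=None):
    c=c or imaging.camera_info(n);K=c["intrinsics"]
    v=R.from_quat(c["attitude"]).inv().apply(np.atleast_2d(P)-c["eye"])*[1,-1,-1]
    if n=="wrist":
        h=np.hypot(v[:,0],v[:,1]);t=np.arctan2(h,v[:,2]);d=v[:,:2]*(t/(h+1e-12))[:,None]
    else:d=v[:,:2]/v[:,2:]
    return d*K[0,0]+K[:2,2]
E
python3 - <<'E'
import cv2,numpy as np
from h import *
s=cv2.imread("pics/scene0.png");t=cv2.imread("pics/top0.png")
def cr(im,x,y,h=30): return cv2.resize(im[y-h:y+h,x-h:x+h],(300,300),interpolation=cv2.INTER_CUBIC)
cv2.imwrite("pics/crop.png",np.vstack([np.hstack([cr(s,457,293),cr(s,207,232)]),np.hstack([cr(t,190,243),cr(t,448,240)])]))
print(onz("top",[[318,235]],.08),onz("top",[[190,243],[448,240]],.02))
# stand outline by orange colour
hsv=cv2.cvtColor(t,cv2.COLOR_BGR2HSV);m=cv2.inRange(hsv,(5,120,60),(20,255,255));m[:190]=0;m[290:]=0;m[:,:270]=0;m[:,370:]=0
c=max(cv2.findContours(m,0,2)[0],key=cv2.contourArea);b=cv2.boxPoints(cv2.minAreaRect(c));print(b,onz("top",b,.018),onz("top",b,.018).mean(0))
E
```

```text
[[ 0.55706097 -0.00168583  0.08      ]] [[ 0.54123909  0.29086417  0.02      ]
 [ 0.55360941 -0.29958061  0.02      ]]
[[285.93152 219.15071]
 [329.      203.00002]
 [348.23285 254.28767]
 [305.16437 270.43835]] [[ 0.59839294  0.07240377  0.018     ]
 [ 0.6367689  -0.02631287  0.018     ]
 [ 0.51884452 -0.07124796  0.018     ]
 [ 0.48102556  0.02689417  0.018     ]] [5.58757979e-01 4.34279399e-04 1.80000000e-02]
```

View pics/crop.png

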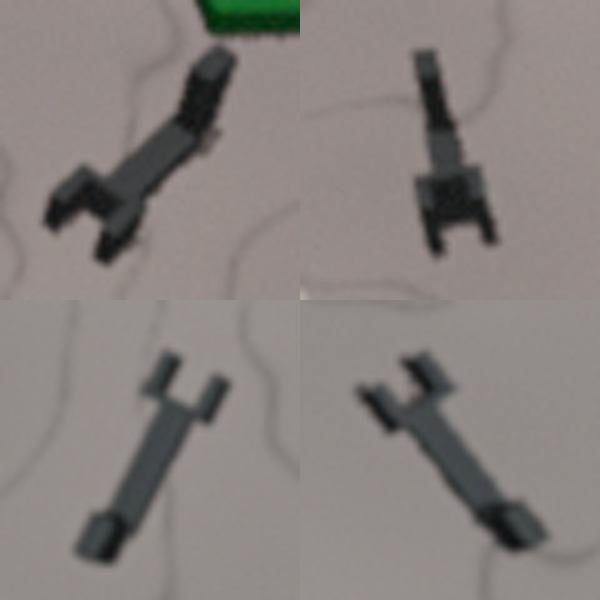

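Measured against the bar, B (top (448,240), scene (207,232)) has the taller horseshoe: about 10 px of front wall, against about 5 px for A. So B is the tall spacer. I'll confirm from near. Moving over it, steering clear of the tall pitcher on the left.

>>> servo_tool(targets=[[[-0.054,-0.193,0],16],[[-0.054,-0.193,0],24],[[-0.054,-0.193,0],32],[[-0.054,-0.193,0],40],[[-0.406,-0.407,0],48],[[-0.406,-0.407,0],56],[[-0.406,-0.407,0],62],[[-0.406,-0.407,0],68]], grip=100)

```text
time: 0.9
position: [0.3059, 0.2535, 0.4047]
tcp_rot: [0.669, 0.743, 0.0, -0.0]
ft_force: [0.3, 1.1, 0.5]
opening: 0.999
grip_force: 0.0
```

```bash
cat >> h.py <<'E'
def go(P,yawy):
    """tool-frame shift and turn taking TCP to world P with tool y at world angle yawy (deg, mod 180)"""
    s=sensors.get_state();r=R.from_quat(s["tcp_rot"]);m=r.as_matrix()
    cur=np.degrees(np.arctan2(m[1,1],m[0,1]));t=-((yawy-cur+90)%180-90)
    print("t",round(float(s["time"]),2),"pos",np.round(s["position"],4),"ycur",round(cur,2),"tilt",np.round(m[2],3),"q",np.round(s["q"],2),"F",np.round(s["ft_force"],1),"shift",np.round(r.inv().apply(np.array(P)-s["position"]),4),"turn",round(t,2))
E
python3 - <<'E'
from h import *
print(onz("top",[[462.4,254.6]],.045),onz("top",[[440.4,229]],.03))
go([.5,-.25,.40],-50)
E
```

```text
[[ 0.51897426 -0.32635097  0.045     ]] [[ 0.57777277 -0.28034897  0.03      ]]
t 0.9 pos [0.3059 0.2535 0.4047] ycur 5.99 tilt [ 0.001 -0.    -1.   ] q [-1.11 -0.13  0.31  1.94  0.04  1.33 -0.71] F [0.3 1.1 0.5] shift [-0.521   0.1405  0.0044] turn 55.99
```

>>> servo_tool(targets=[[[-0.149,0.157,0],8],[[-0.149,0.157,0],16],[[-0.169,0.147,0],24],[[-0.169,0.147,0],32],[[-0.521,0.141,0],40],[[-0.521,0.141,0],48],[[-0.521,0.141,0],56],[[-0.521,0.141,0],56]])

```text
time: 1.7
position: [0.4793, -0.0785, 0.4046]
tcp_rot: [0.94, 0.342, 0.0, -0.0]
ft_force: [1.3, -0.1, 0.3]
opening: 1.0
grip_force: 0.0
```

>>> servo_tool(targets=[[[-0.16,-0.13,0],0],[[-0.16,-0.13,0],0],[[-0.16,-0.13,0],0],[[-0.16,-0.13,0],0]])

```text
time: 2.1
position: [0.3559, -0.0817, 0.4113]
tcp_rot: [0.938, 0.347, 0.009, -0.002]
ft_force: [0.9, -1.2, 0.9]
opening: 1.002
grip_force: 0.0
```

Run:
```python
from h import *
go([.519,-.326,.30],-52)
im=imaging.snapshot("wrist");cv2.imwrite("pics/w1.png",im[:,:,::-1])
print(imaging.camera_info("wrist"),pix("wrist",[[.519,-.326,.045],[.578,-.28,.03]]))
```

```text
t 2.1 pos [ 0.3559 -0.0817  0.4113] ycur -49.35 tilt [ 0.017  0.003 -1.   ] q [-0.37 -0.25  0.43  2.    0.09  1.35 -0.83] F [ 0.9 -1.2  0.9] shift [-0.0373  0.2913  0.1115] turn 2.65
{'intrinsics': array([[371.64829954,   0.        , 312.62665888],
       [  0.        , 371.64829954, 236.80654097],
       [  0.        ,   0.        ,   1.        ]]), 'eye': array([ 0.41083574, -0.03630617,  0.38367392]), 'attitude': array([-0.12561388,  0.05622688, -0.41615029,  0.89882069])} [[566.70348218 244.26222442]
 [569.73690527 177.51138045]]
```

>>> servo_tool(targets=[[[-0.02,0.25,0],3],[[-0.02,0.25,0],3],[[-0.02,0.25,0],3],[[-0.02,0.25,0],3],[[-0.02,0.25,0.05],3],[[-0.02,0.25,0.08],3],[[-0.02,0.25,0.08],3],[[-0.02,0.25,0.08],3]])

```text
time: 2.95
position: [0.5052, -0.2854, 0.3313]
tcp_rot: [0.947, 0.32, 0.006, -0.001]
ft_force: [0.6, 0.7, 0.9]
opening: 0.999
grip_force: 0.0
```

Run:
```python
from h import *
go([.519,-.326,.30],-52)
c=imaging.camera_info("wrist")
im=imaging.snapshot("wrist");cv2.imwrite("pics/w2.png",im[:,:,::-1])
np.save("w2.npy",c,allow_pickle=True)
print(pix("wrist",[[.519,-.326,.045],[.578,-.28,.03]]))
```

```text
t 2.95 pos [ 0.5052 -0.2854  0.3313] ycur -52.62 tilt [ 0.012  0.001 -1.   ] q [-0.09  0.39  0.72  1.63 -0.28  1.21 -0.23] F [0.6 0.7 0.9] shift [-0.0141  0.0406  0.0312] turn -0.62
[[366.30664277 253.93231114]
 [365.74755596 151.08382685]]
```

View pics/w2.png

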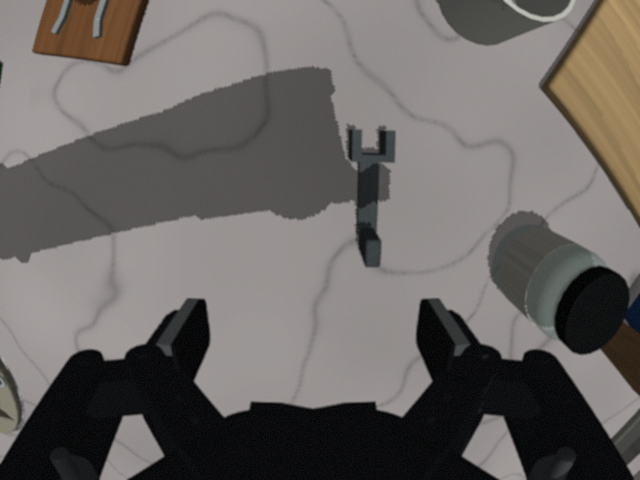

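The view shows the spacer, with prongs at (371,145) and the tab top at (373,255). The slot points away from the tab, and the white-topped jar is at (580,300). Next, a crop for exact corners.

Run:
```python
import cv2
im=cv2.imread("pics/w2.png")[115:275,330:410]
im=cv2.convertScaleAbs(im,alpha=1.8,beta=0)
a=cv2.resize(im[:80],(560,560),interpolation=cv2.INTER_CUBIC);b=cv2.resize(im[80:],(560,560),interpolation=cv2.INTER_CUBIC)
import numpy as np
cv2.imwrite("pics/c2.png",cv2.resize(np.hstack([a,b]),(800,400)))
```

```text
(no output)
```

View pics/c2.png

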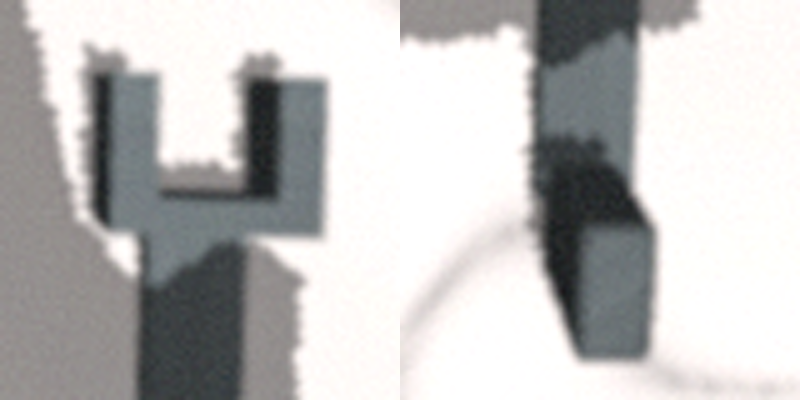

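Run:
```python
from h import *
c=np.load("w2.npy",allow_pickle=True).item()
H=[[351.6,129.6],[395.4,130.6],[395,162.4],[351.6,161.4]];T=[[366.6,239.4],[381,240.6],[379.6,266.6],[365.6,266.6]]
t=onz("wrist",T,.045,c)
print("tab",t.mean(0),np.linalg.norm(t[0]-t[1]),np.linalg.norm(t[1]-t[2]))
for h in(.02,.03):
    p=onz("wrist",H,h,c);f=(p[0]+p[1])/2;d=f-t.mean(0);b=(p[2]+p[3])/2
    print(h,"width",np.linalg.norm(p[0]-p[1]),"front",f,"tab-front",np.hypot(*d[:2]),"yaw",np.degrees(np.arctan2(d[1],d[0])),"yaw block",np.degrees(np.arctan2(*(f-b)[1::-1])))
P=t.mean(0);go([P[0],P[1],.035+.155],-52)
s=cv2.imread("pics/top0.png")
```

```text
tab [ 0.52145424 -0.32919341  0.045     ] 0.010800356941745737 0.020342051418492046
0.02 width 0.03379976586808208 front [ 0.59362726 -0.27577086  0.02      ] tab-front 0.08979372958876172 yaw 36.50888470139087 yaw block 38.208680948891825
0.03 width 0.032604559451305304 front [ 0.59255371 -0.27451687  0.03      ] tab-front 0.08969201657403272 yaw 37.56081122563608 yaw block 38.208680948891896
t 3.0 pos [ 0.5054 -0.2854  0.3331] ycur -52.58 tilt [ 0.015  0.004 -1.   ] q [-0.09  0.39  0.72  1.63 -0.28  1.21 -0.23] F [-0.1  0.1  0.2] shift [-0.016  0.044  0.143] turn -0.58
```

```bash
cat >> h.py <<'E'
def gog(G,yawy,L=.155):
    z=R.from_quat(sensors.get_state()["tcp_rot"]).as_matrix()[:,2]
    go(np.array(G)-L*z,yawy)
E
python3 - <<'E'
from h import *
gog([.5214,-.3292,.035],-52.2)
E
```

```text
t 3.0 pos [ 0.5054 -0.2854  0.3331] ycur -52.58 tilt [ 0.015  0.004 -1.   ] q [-0.09  0.39  0.72  1.63 -0.28  1.21 -0.23] F [-0.1  0.1  0.2] shift [-0.0184  0.0434  0.143 ] turn -0.38
```

>>> servo_tool(targets=[[[-0.018,0.043,0.04],0],[[-0.018,0.043,0.08],0],[[-0.018,0.043,0.11],0],[[-0.018,0.043,0.13],0],[[-0.018,0.043,0.143],0],[[-0.018,0.043,0.143],0],[[-0.018,0.043,0.143],0]], grip=50)

```text
time: 3.7
position: [0.5198, -0.3298, 0.1909]
tcp_rot: [0.947, 0.321, 0.009, -0.0]
ft_force: [0.1, 0.2, 1.6]
opening: 0.501
grip_force: 0.0
```

Run:
```python
from h import *
gog([.5214,-.3292,.035],-52.2)
```

```text
t 3.7 pos [ 0.5198 -0.3298  0.1909] ycur -52.55 tilt [ 0.017  0.005 -1.   ] q [ 0.06  0.62  0.63  1.66 -0.44  0.99 -0.07] F [0.1 0.2 1.6] shift [-0.001  -0.0004  0.001 ] turn -0.35
```

>>> servo_tool(targets=[[[-0.001,0,0.001],0],[[-0.001,0,0.001],0],[[-0.001,0,0.001],0],[[-0.001,0,0.001],0],[[-0.001,0,0.001],0],[[-0.001,0,0.001],0]], grip=0)

```text
time: 4.3
position: [0.5186, -0.3309, 0.1891]
tcp_rot: [0.947, 0.321, 0.009, -0.001]
ft_force: [-2.6, 0.8, 6.0]
opening: 0.128
grip_force: 59.4
```

>>> servo_tool(targets=[[[0,0,-0.03],0],[[0,0,-0.06],0],[[0,0,-0.1],0],[[0.03,-0.05,-0.12],6],[[0.06,-0.1,-0.12],12],[[0.06,-0.15,-0.12],16.5],[[0.06,-0.194,-0.12],16.5],[[0.06,-0.194,-0.12],16.5]])

```text
time: 5.1
position: [0.444, -0.1363, 0.3071]
tcp_rot: [0.983, 0.184, 0.007, -0.005]
ft_force: [0.5, 0.0, -1.4]
opening: 0.128
grip_force: 59.0
```

Run:
```python
from h import *
import time
go([.5,-.1,.3],-69)
imaging.snapshot("top");imaging.snapshot("top")
c=imaging.camera_info("wrist");im=imaging.snapshot("wrist");cv2.imwrite("pics/w3.png",im[:,:,::-1]);np.save("w3.npy",c,allow_pickle=True)
print(pix("wrist",[[.559,0,.018]]),sensors.get_state()["opening"])
```

```text
t 5.1 pos [ 0.444  -0.1363  0.3071] ycur -68.8 tilt [ 0.015 -0.007 -1.   ] q [-0.5   0.13  0.8   1.96 -0.12  1.09 -0.85] F [ 0.5  0.  -1.4] shift [ 0.0652 -0.0136  0.0082] turn 0.2
[[189.57169505  29.08853791]] 0.12916547285245697
```

View pics/w3.png

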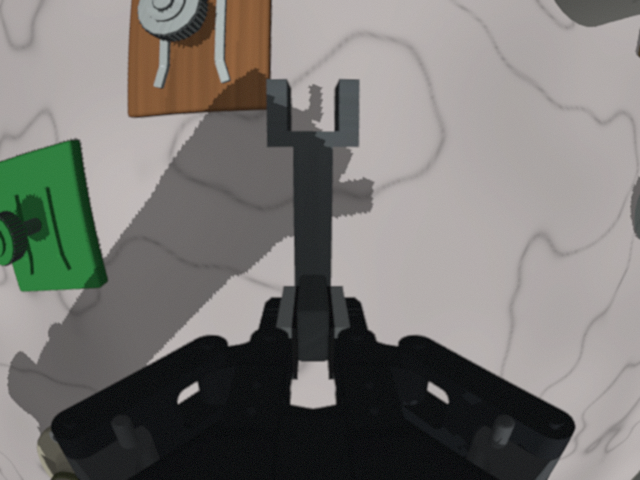

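Clear view: the tall spacer is held straight (prong ends at y≈80, x 267–359). The rails flare towards the robot, ending at (160,85) and (226,78), so the entry is from the robot side. I'll shift forward to see the whole stand.

>>> servo_tool(targets=[[[0.05,0,0],0],[[0.09,0,0],0],[[0.09,0,0],0],[[0.09,0,0],0]])

```text
time: 5.65
position: [0.5315, -0.1098, 0.309]
tcp_rot: [0.983, 0.181, 0.007, -0.001]
ft_force: [-1.3, -0.5, -1.2]
opening: 0.135
grip_force: 59.1
```

Run:
```python
from h import *
go([.5,-.1,.3],-69)
c=imaging.camera_info("wrist");im=imaging.snapshot("wrist")[:,:,::-1];cv2.imwrite("pics/w4.png",im);np.save("w4.npy",c,allow_pickle=True)
p=pix("wrist",[[.559,0,.018]])[0].astype(int);print(p)
hsv=cv2.cvtColor(im.copy(),cv2.COLOR_BGR2HSV);m=cv2.inRange(hsv,(3,110,40),(22,255,255))
x0,y0=p[0]-75,max(p[1]-75,0);print(x0,y0);cv2.imwrite("pics/c4.png",cv2.resize(im[y0:y0+150,x0:x0+150],(600,600),interpolation=cv2.INTER_CUBIC))
```

```text
t 5.65 pos [ 0.5315 -0.1098  0.309 ] ycur -69.14 tilt [ 0.014  0.    -1.   ] q [-0.47  0.33  0.76  1.76 -0.26  1.13 -0.84] F [-1.3 -0.5 -1.2] shift [-0.0261 -0.0204  0.0086] turn -0.14
[185 147]
110 72
```

View pics/c4.png

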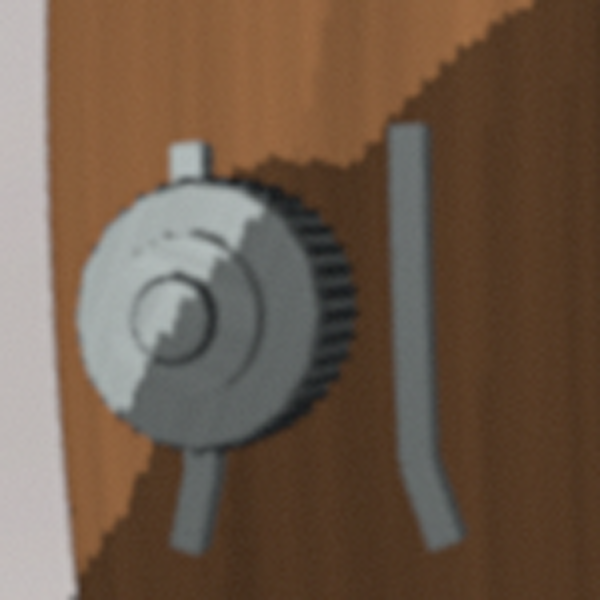

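Run:
```python
from h import *
c=np.load("w4.npy",allow_pickle=True).item()
w=lambda pts,z:onz("wrist",np.array(pts)/4+[110,72],z,c)
post=w([[173,318]],.080)[0];print("post",post)
for z in(.0705,.0725,.074):
    p=w([[199,315],[78,315],[320,315],[199,180],[199,450]],z);print(z,p[0],np.linalg.norm(p[1]-p[2]),np.linalg.norm(p[3]-p[4]))
r=w([[390,125],[397,455],[429,550],[428,125],[438,458],[466,535]],.024)
l=w([[222,455],[207,555],[208,143]],.024)
d=r[0]-r[1];print("yaw in",np.degrees(np.arctan2(d[1],d[0])),np.linalg.norm(d));d=r[3]-r[4];print("yaw out",np.degrees(np.arctan2(d[1],d[0])))
d=l[2]-l[0];print("yaw left",np.degrees(np.arctan2(d[1],d[0])))
a=np.radians(21.2);u=np.array([np.cos(a),np.sin(a)]);v=np.array([-u[1],u[0]])
for q in np.r_[r,l]:print(np.round([(q[:2]-post[:2])@u,(q[:2]-post[:2])@v],4))
# spacer held: prong end top corners from w3
c3=np.load("w3.npy",allow_pickle=True).item()
```

```text
post [ 0.56099221 -0.00108951  0.08      ]
0.0705 [ 0.56087178 -0.0012071   0.0705    ] 0.040298098621325294 0.040584216244463914
0.0725 [ 0.56124436 -0.00198873  0.0725    ] 0.03991429861286894 0.04019769124525272
0.074 [ 0.5615238  -0.00257495  0.074     ] 0.03962644860652662 0.039907797495844256
yaw in 20.371055844613668 0.05876468671327958
yaw out 21.047659724306936
yaw left 21.014251937421626
[ 0.0299 -0.0178]
[-0.0288 -0.0169]
[-0.0463 -0.0219]
[ 0.0295 -0.0247]
[-0.0296 -0.0245]
[-0.0436 -0.0289]
[-0.0276  0.0171]
[-0.0463  0.022 ]
[0.0296 0.017 ]
```

Run:
```python
from h import *
im=cv2.imread("pics/w4.png");c=np.load("w4.npy",allow_pickle=True).item()
s=sensors.get_state();T=s["position"];r=R.from_quat(s["tcp_rot"])
H=np.array([[267,81],[359,80]])
for dz in(.159,):
    p=onz("wrist",H,T[2]-dz,c);print(np.round(r.inv().apply(p-T),4))
# front edge rows in w4: profile check
g=cv2.cvtColor(im,cv2.COLOR_BGR2GRAY);print(g[70:95,278],g[70:95,349],g[110,255:300],g[110,330:370])
u=np.array([np.cos(np.radians(20.8)),np.sin(np.radians(20.8))]);P=np.array([.561,-.001])
for k in(.116,.078):
    t=P-k*u;gog([t[0],t[1],.1],-69.2)
```

```text
[[ 0.0908 -0.0165  0.1603]
 [ 0.0912  0.0153  0.1603]]
[193 195 193 192 193 193 195 194 172 124  88  86  91  88  90  90  90  90
  93  89  90  92  91  91  91] [191 190 193 193 194 192 192 193 175 126  90  88  91  90  92  91  92  92
  90  89  92  91  90  93  91] [ 62  62  60  60  55  54  44  50  71  99 105  90  65  50  50  48  50  48
  52  49  47  54  49  47  50  51  52  55  63  76  79  72  49  30  27  46
  78 100 115 121 133 146 150 135 117] [195 198 192 175 126  64  29  28  46  74  89  91  90  89  92  90  88  89
  90  90  91  91  90  90  90  89  90  89 106 148 184 196 195 195 196 193
 192 194 194 194]
t 5.7 pos [ 0.5306 -0.1104  0.3091] ycur -69.22 tilt [ 0.014 -0.    -1.   ] q [-0.47  0.33  0.76  1.77 -0.26  1.13 -0.84] F [-0.2 -0.6 -2.1] shift [-0.0517 -0.0914  0.0535] turn -0.02
t 5.7 pos [ 0.5306 -0.1104  0.3091] ycur -69.22 tilt [ 0.014 -0.    -1.   ] q [-0.47  0.33  0.76  1.77 -0.26  1.13 -0.84] F [-0.2 -0.6 -2.1] shift [-0.0137 -0.0914  0.054 ] turn -0.02
```

>>> servo_tool(targets=[[[-0.065,-0.04,0],0],[[-0.065,-0.08,0],0],[[-0.065,-0.091,0.03],0],[[-0.065,-0.091,0.06],0],[[-0.065,-0.091,0.08],0],[[-0.065,-0.091,0.08],0]])

```text
time: 6.3
position: [0.4367, -0.0473, 0.2269]
tcp_rot: [0.984, 0.18, 0.006, -0.003]
ft_force: [0.5, 0.3, -1.2]
opening: 0.133
grip_force: 59.1
```

```bash
cat >> h.py <<'E'
def rel(ang=20.8,P=(.561,-.001)):
    s=sensors.get_state();u=np.array([np.cos(np.radians(ang)),np.sin(np.radians(ang))]);v=np.array([-u[1],u[0]])
    d=s["position"][:2]-P;m=R.from_quat(s["tcp_rot"]).as_matrix()
    print("t",round(float(s["time"]),2),"TCP u %.4f v %.4f z %.4f"%(d@u,d@v,s["position"][2]),"ztool u,v",np.round([m[:2,2]@u,m[:2,2]@v],4),"yawx %.2f"%np.degrees(np.arctan2(m[1,0],m[0,0])),"F",np.round(s["ft_force"],1),"M",np.round(s["moment"],3),"q7 %.2f q2 %.2f"%(s["q"][6],s["q"][1]),"op %.3f gf %.1f"%(s["opening"],s["grip_force"]))
E
python3 - <<'E'
from h import *
rel()
E
```

```text
t 6.3 TCP u -0.1327 v 0.0009 z 0.2269 ztool u,v [0.0119 0.0029] yawx 20.77 F [ 0.5  0.3 -1.2] M [-0.007  0.135 -0.001] q7 -0.99 q2 0.20 op 0.133 gf 59.1
```

>>> servo_tool(targets=[[[0,0.0015,0.01],0],[[0,0.0015,0.018],0],[[0,0.0015,0.018],0],[[0,0.0015,0.018],0]])

```text
time: 6.7
position: [0.4393, -0.0478, 0.2109]
tcp_rot: [0.983, 0.181, 0.008, -0.002]
ft_force: [-0.4, -0.1, -1.1]
opening: 0.13
grip_force: 59.2
```

Run:
```python
from h import *
rel()
c=imaging.camera_info("wrist");im=imaging.snapshot("wrist")[:,:,::-1];cv2.imwrite("pics/w5.png",im)
cv2.imwrite("pics/c5.png",cv2.resize(im[20:320,160:460],(600,600),interpolation=cv2.INTER_CUBIC))
```

```text
t 6.7 TCP u -0.1304 v -0.0006 z 0.2109 ztool u,v [0.0158 0.0017] yawx 20.87 F [-0.4 -0.1 -1.1] M [0.019 0.057 0.01 ] q7 -0.96 q2 0.24 op 0.130 gf 59.2
```

View pics/c5.png

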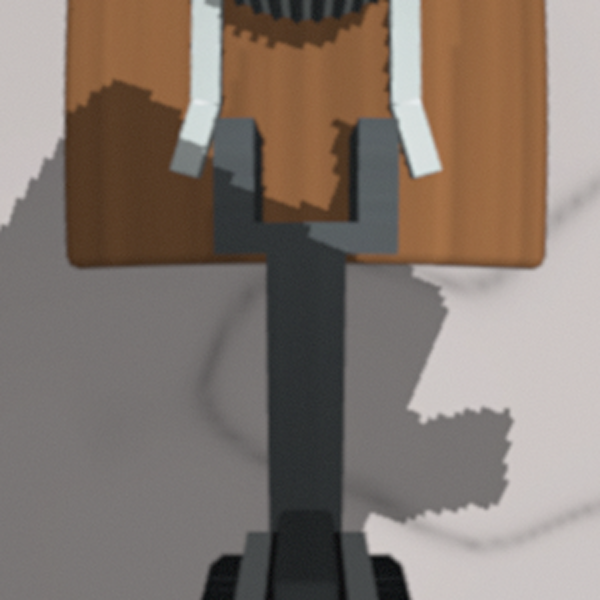

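Well centred: prongs at crop x 215–397 between the rail mouths at 200 and 415. Next I lower it onto the base.

>>> servo_tool(targets=[[[0,0,0.002],0],[[0,0,0.003],0],[[0,0,0.003],0],[[0,0,0.003],0]])

```text
time: 7.15
position: [0.4392, -0.0474, 0.2077]
tcp_rot: [0.983, 0.181, 0.008, -0.002]
ft_force: [-0.2, -0.0, -0.8]
opening: 0.13
grip_force: 59.2
```

Run:
```python
from h import *
rel()
```

```text
t 7.15 TCP u -0.1303 v -0.0002 z 0.2077 ztool u,v [0.0158 0.002 ] yawx 20.90 F [-0.2 -0.  -0.8] M [-0.011  0.071 -0.03 ] q7 -0.95 q2 0.24 op 0.130 gf 59.2
```

>>> servo_tool(targets=[[[0.008,0,0.0001],0],[[0.016,0,0.0003],0],[[0.024,0,0.0005],0],[[0.032,0,0.0007],0],[[0.038,0,0.0008],0],[[0.042,0,0.0008],0],[[0.042,0,0.0008],0],[[0.042,0,0.0008],0]])

```text
time: 7.95
position: [0.4783, -0.0326, 0.2074]
tcp_rot: [0.983, 0.181, 0.007, -0.002]
ft_force: [-0.0, -0.5, -0.9]
opening: 0.13
grip_force: 59.2
```

Run:
```python
from h import *
rel()
```

```text
t 7.95 TCP u -0.0886 v -0.0002 z 0.2074 ztool u,v [0.0152 0.0019] yawx 20.89 F [-0.  -0.5 -0.9] M [-0.051  0.054 -0.047] q7 -0.95 q2 0.33 op 0.130 gf 59.2
```

>>> servo_tool(targets=[[[0.003,0,0.0],0],[[0.0055,0,0.0],0],[[0.0055,0,0.0005],0],[[0.0055,0,0.001],0],[[0.0055,0,0.001],0],[[0.0055,0,0.001],0]])

```text
time: 8.55
position: [0.4838, -0.0305, 0.207]
tcp_rot: [0.983, 0.181, 0.008, -0.003]
ft_force: [-1.8, 0.6, 6.0]
opening: 0.129
grip_force: 60.3
```

Run:
```python
from h import *
rel()
```

```text
t 8.55 TCP u -0.0826 v -0.0002 z 0.2070 ztool u,v [0.0165 0.0021] yawx 20.90 F [-1.8  0.6  6. ] M [ 0.177  0.249 -0.011] q7 -0.95 q2 0.34 op 0.129 gf 60.3
```

>>> servo_tool(targets=[[[0.0005,0,0],0],[[0.001,0,0],0],[[0.001,0,0],0],[[0.001,0,0],0]])

```text
time: 8.95
position: [0.4841, -0.0305, 0.207]
tcp_rot: [0.983, 0.181, 0.007, -0.003]
ft_force: [-6.5, -0.3, 11.1]
opening: 0.132
grip_force: 61.3
```

Run:
```python
from h import *
rel()
```

```text
t 8.95 TCP u -0.0824 v -0.0003 z 0.2070 ztool u,v [0.0148 0.0028] yawx 20.88 F [-6.5 -0.3 11.1] M [0.073 1.141 0.077] q7 -0.95 q2 0.34 op 0.132 gf 61.3
```

>>> servo_tool(targets=[[[0.0005,0,-0.0005],0],[[0.001,0,-0.0005],0],[[0.001,0,-0.0005],0],[[0.001,0,-0.0005],0]])

```text
time: 9.35
position: [0.4854, -0.0299, 0.2071]
tcp_rot: [0.983, 0.181, 0.007, -0.002]
ft_force: [-2.1, -1.0, 1.6]
opening: 0.129
grip_force: 59.6
```

Run:
```python
from h import *
rel()
```

```text
t 9.35 TCP u -0.0809 v -0.0002 z 0.2071 ztool u,v [0.0156 0.0018] yawx 20.89 F [-2.1 -1.   1.6] M [-0.119  0.155 -0.045] q7 -0.95 q2 0.34 op 0.129 gf 59.6
```

>>> servo_tool(targets=[[[0.0005,0,0],0],[[0.001,0,0],0],[[0.001,0,0],0],[[0.001,0,0],0]])

```text
time: 9.75
position: [0.4861, -0.0297, 0.2071]
tcp_rot: [0.983, 0.181, 0.007, -0.002]
ft_force: [-4.9, -2.0, 4.8]
opening: 0.132
grip_force: 60.2
```

Run:
```python
from h import *
rel()
```

```text
t 9.75 TCP u -0.0802 v -0.0002 z 0.2071 ztool u,v [0.0148 0.0021] yawx 20.88 F [-4.9 -2.   4.8] M [-0.339  0.875  0.003] q7 -0.95 q2 0.34 op 0.132 gf 60.2
```

>>> servo_tool(targets=[[[0.0005,0,-0.0002],0],[[0.001,0,-0.0002],0],[[0.001,0,-0.0002],0],[[0.001,0,-0.0002],0]])

```text
time: 10.15
position: [0.4864, -0.0297, 0.2071]
tcp_rot: [0.983, 0.181, 0.006, -0.003]
ft_force: [-7.9, -2.3, 6.9]
opening: 0.13
grip_force: 60.6
```

Run:
```python
from h import *
rel()
```

```text
t 10.15 TCP u -0.0799 v -0.0003 z 0.2071 ztool u,v [0.0133 0.0027] yawx 20.86 F [-7.9 -2.3  6.9] M [-0.538  1.495  0.026] q7 -0.95 q2 0.35 op 0.130 gf 60.6
```

>>> servo_tool(targets=[[[-0.001,0,-0.0002],0],[[-0.001,0,-0.0002],0],[[-0.001,0,-0.0002],0]])

```text
time: 10.45
position: [0.4862, -0.0296, 0.2073]
tcp_rot: [0.983, 0.181, 0.007, -0.002]
ft_force: [-3.7, -2.2, -0.2]
opening: 0.128
grip_force: 59.4
```

>>> servo_tool(targets=[[[0,0,0],0],[[0,0,0],0],[[0,0,0],0],[[0,0,0],0]], grip=50)

```text
time: 10.85
position: [0.4867, -0.0293, 0.2077]
tcp_rot: [0.983, 0.182, 0.008, -0.002]
ft_force: [0.2, -0.4, -0.3]
opening: 0.502
grip_force: 0.0
```

>>> servo_tool(targets=[[[0,0,-0.03],0],[[0,0,-0.07],0],[[0,0,-0.1],0],[[0,0,-0.1],0]])

```text
time: 11.25
position: [0.4865, -0.0307, 0.3116]
tcp_rot: [0.983, 0.181, 0.011, -0.002]
ft_force: [1.2, -0.0, -0.6]
opening: 0.502
grip_force: 0.0
```

Run:
```python
from h import *
rel()
c=imaging.camera_info("wrist");im=imaging.snapshot("wrist")[:,:,::-1];cv2.imwrite("pics/w6.png",im);np.save("w6.npy",c,allow_pickle=True)
cv2.imwrite("pics/c6.png",cv2.resize(im[0:250,200:450],(750,600)[:1]*2 if 0 else (600,600),interpolation=cv2.INTER_CUBIC))
```

```text
t 11.25 TCP u -0.0802 v -0.0013 z 0.3116 ztool u,v [0.0232 0.0008] yawx 20.88 F [ 1.2 -0.  -0.6] M [ 0.028 -0.04  -0.01 ] q7 -1.07 q2 0.18 op 0.502 gf 0.0
```

View pics/c6.png

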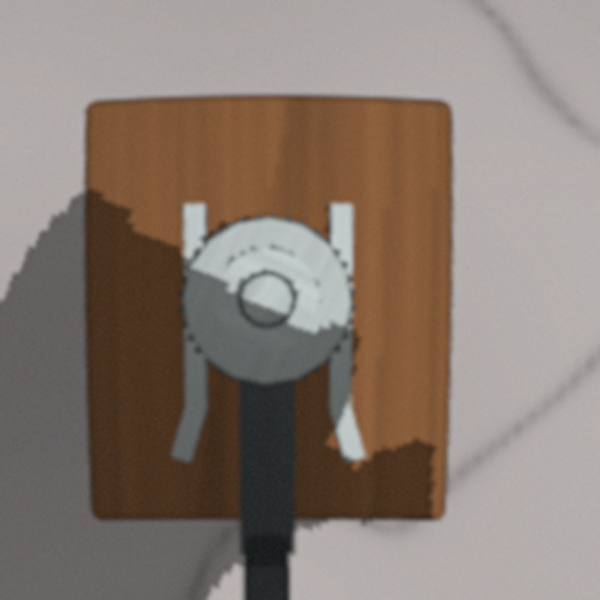

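The collar now sits over the horseshoe; only the bar shows, running from it at (267,385) down between the rails, so the spacer is home. Next, the collar.

Run:
```python
from h import *
c=np.load("w6.npy",allow_pickle=True).item();k=250/600
w=lambda p,z:onz("wrist",np.array(p)*k+[200,0],z,c)
print("post",w([[267,299]],.08),"collar",w([[267.5,300]],.0705),np.linalg.norm(np.diff(w([[183,300],[352,300]],.0705),axis=0)))
g=cv2.cvtColor(cv2.imread("pics/w6.png"),cv2.COLOR_BGR2GRAY);print(g[215:300,311]);print(g[255,295:330])
rel();gog([.561,-.001,.1],-69.2,.160)
print(w([[267,299]],.08).shape)
```

```text
post [[ 0.56090737 -0.00086655  0.08      ]] collar [[ 0.56099168 -0.00091591  0.0705    ]] 0.03995486954966411
[ 40  41  39  40  39  39  38  34  32  30  26  29  25  31  25  29  29  26
  30  30  29  37  36  40  39  41  41  38  40  39  38  41  40  39  39  41
  44  39  43  40  41  42  39  37  37  38  44  42  37  41  38  42  68 122
 165 178 180 177 175 169 163 154 148 149 157 164 169 174 177 176 177 180
 179 180 180 180 180 180 182 180 179 180 180 180 180]
[181 179 181 180 180 163 128  74  38  36  42  43  43  40  42  40  41  40
  40  38  36  40  37  37  52 106 160 179 181 179 178 178 177 178 178]
t 11.3 TCP u -0.0807 v -0.0007 z 0.3095 ztool u,v [0.0205 0.0017] yawx 20.92 F [ 0.2 -1.1 -0.5] M [-0.006 -0.03  -0.035] q7 -1.07 q2 0.18 op 0.497 gf 0.0
t 11.3 pos [ 0.4858 -0.0303  0.3095] ycur -69.08 tilt [ 0.02  -0.002 -1.   ] q [-0.68  0.18  0.76  1.91 -0.15  1.09 -1.07] F [ 0.2 -1.1 -0.5] shift [ 0.0764 -0.0002  0.0511] turn 0.12
(1, 3)
```

>>> servo_tool(targets=[[[0.03,0,0],-8.5],[[0.06,0,0],-17],[[0.0764,0,0],-25.5],[[0.0764,0,0],-34],[[0.0764,0,0],-42.5],[[0.0764,0,0],-51],[[0.0764,0,0],-59.5],[[0.0764,0,0],-68]], grip=62)

```text
time: 12.1
position: [0.556, -0.0028, 0.3072]
tcp_rot: [0.712, 0.703, 0.007, 0.002]
ft_force: [0.2, -1.2, 0.6]
opening: 0.616
grip_force: 0.0
```

>>> servo_tool(targets=[[[0,0,0],-8.5],[[0,0,0],-17],[[0,0,0],-25.5],[[0,0,0],-34],[[0,0,0],-42.5],[[0,0,0],-51],[[0,0,0],-59.5],[[0,0,0],-68]])

```text
time: 12.9
position: [0.556, -0.0028, 0.3072]
tcp_rot: [0.197, 0.98, 0.005, 0.005]
ft_force: [-0.1, -0.2, 0.2]
opening: 0.623
grip_force: 0.0
```

>>> servo_tool(targets=[[[0,0,0],-8.5],[[0,0,0],-17],[[0,0,0],-25.5],[[0,0,0],-34],[[0,0,0],-42.5],[[0,0,0],-51],[[0,0,0],-59.5],[[0,0,0],-64]])

```text
time: 13.7
position: [0.556, -0.0029, 0.3071]
tcp_rot: [-0.352, 0.936, 0.002, 0.007]
ft_force: [-0.1, 0.1, 0.7]
opening: 0.622
grip_force: 0.0
```

Run:
```python
from h import *
c=np.load("w6.npy",allow_pickle=True).item()
t=onz("wrist",[[311.3,251.5]],.063,c)[0];print("tab u",(t[:2]-[.561,-.001])@[np.cos(.363),np.sin(.363)])
rel();gog([.561,-.001,.07],-69.2,.160)
```

```text
tab u -0.07720920384597181
t 13.7 TCP u -0.0053 v 0.0000 z 0.3071 ztool u,v [0.0136 0.0032] yawx -138.76 F [-0.1  0.1  0.7] M [ 0.018  0.012 -0.014] q7 2.29 q2 0.30 op 0.622 gf 0.0
t 13.7 pos [ 0.556  -0.0029  0.3071] ycur 131.24 tilt [-0.014 -0.002 -1.   ] q [-0.19  0.3   0.16  1.71 -0.06  1.12  2.29] F [-0.1  0.1  0.7] shift [-0.0017 -0.0015  0.0771] turn 20.44
```

>>> servo_tool(targets=[[[-0.0017,-0.0015,0.03],0],[[-0.0017,-0.0015,0.055],0],[[-0.0017,-0.0015,0.07],0],[[-0.0017,-0.0015,0.08],0],[[-0.0017,-0.0015,0.081],0],[[-0.0017,-0.0015,0.081],0]])

```text
time: 14.3
position: [0.5598, -0.0024, 0.2277]
tcp_rot: [-0.349, 0.937, 0.001, 0.008]
ft_force: [0.1, -0.3, 0.2]
opening: 0.617
grip_force: 0.0
```

Run:
```python
from h import *
rel();gog([.561,-.001,.06],-69.2,.165)
im=imaging.snapshot("wrist")[:,:,::-1];cv2.imwrite("pics/w7.png",im)
```

```text
t 14.3 TCP u -0.0016 v -0.0009 z 0.2277 ztool u,v [0.0154 0.0022] yawx -139.10 F [ 0.1 -0.3  0.2] M [-0.047  0.035  0.064] q7 2.30 q2 0.39 op 0.617 gf 0.0
t 14.3 pos [ 0.5598 -0.0024  0.2277] ycur 130.9 tilt [-0.015 -0.003 -1.   ] q [-0.18  0.39  0.16  1.78 -0.08  0.96  2.3 ] F [ 0.1 -0.3  0.2] shift [0.0008 0.0008 0.0027] turn 20.1
```

View pics/w7.png

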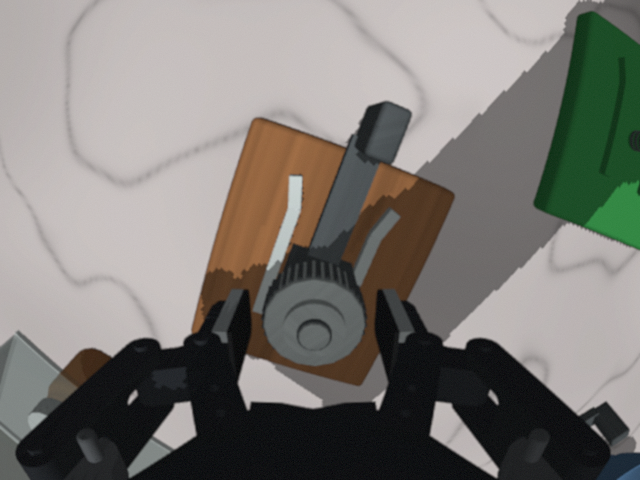

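The collar at (313,310) is centred between the fingers at (235,320) and (393,320), and the spacer bar runs under it. Closing gently.

>>> servo_tool(targets=[[[0.0008,0.0008,0.002],0],[[0.0008,0.0008,0.002],0],[[0.0008,0.0008,0.002],0],[[0.0008,0.0008,0.002],0]], grip=48)

```text
time: 14.75
position: [0.5587, -0.0022, 0.2261]
tcp_rot: [-0.349, 0.937, 0.001, 0.008]
ft_force: [-0.1, -0.2, -0.4]
opening: 0.479
grip_force: 0.0
```

>>> servo_tool(targets=[[[0,0,0],0],[[0,0,0],0],[[0,0,0],0]], grip=46)

```text
time: 15.05
position: [0.5589, -0.0024, 0.2262]
tcp_rot: [-0.349, 0.937, 0.001, 0.008]
ft_force: [-0.5, -1.0, 4.1]
opening: 0.465
grip_force: 10.8
```

Run:
```python
from h import *
rel()
```

```text
t 15.05 TCP u -0.0025 v -0.0006 z 0.2262 ztool u,v [0.0164 0.0016] yawx -139.11 F [-0.5 -1.   4.1] M [-0.213  0.035 -0.015] q7 2.30 q2 0.39 op 0.465 gf 10.8
```

>>> servo_tool(targets=[[[0,0,0],0],[[0,0,0],0],[[0,0,0],0]], grip=46.25)

```text
time: 15.35
position: [0.5589, -0.0024, 0.2261]
tcp_rot: [-0.349, 0.937, 0.001, 0.008]
ft_force: [-0.1, -2.1, 4.7]
opening: 0.464
grip_force: 10.0
```

>>> servo_tool(targets=[[[0,0,0.0001],6],[[0,0,0.0003],12],[[0,0,0.0004],18],[[0,0,0.0005],24],[[0,0,0.0007],30],[[0,0,0.0008],36]])

```text
time: 15.95
position: [0.5588, -0.0021, 0.2253]
tcp_rot: [-0.041, 0.999, 0.004, 0.007]
ft_force: [-1.5, -0.4, 5.3]
opening: 0.463
grip_force: 10.1
```

Run:
```python
from h import *
rel()
im=imaging.snapshot("wrist")[:,:,::-1];cv2.imwrite("pics/w8.png",im)
```

```text
t 15.95 TCP u -0.0025 v -0.0002 z 0.2253 ztool u,v [0.0161 0.002 ] yawx -175.33 F [-1.5 -0.4  5.3] M [-0.202  0.186 -0.03 ] q7 1.71 q2 0.40 op 0.463 gf 10.1
```

>>> servo_tool(targets=[[[0,0,0],0],[[0,0,0],0],[[0,0,0],0]], grip=46.7)

```text
time: 16.3
position: [0.5587, -0.0021, 0.225]
tcp_rot: [-0.043, 0.999, 0.004, 0.007]
ft_force: [2.1, -0.1, 2.8]
opening: 0.466
grip_force: 2.0
```

>>> servo_tool(targets=[[[0,0,0.0001],6],[[0,0,0.0003],12],[[0,0,0.0004],18],[[0,0,0.0005],24]])

```text
time: 16.7
position: [0.5582, -0.0016, 0.2239]
tcp_rot: [0.167, 0.986, 0.005, 0.005]
ft_force: [0.1, 2.5, 0.5]
opening: 0.466
grip_force: 2.5
```

Run:
```python
from h import *
rel()
```

```text
t 16.7 TCP u -0.0028 v 0.0005 z 0.2239 ztool u,v [0.0145 0.0033] yawx 160.72 F [0.1 2.5 0.5] M [0.438 0.119 0.024] q7 1.33 q2 0.41 op 0.466 gf 2.5
```

>>> servo_tool(targets=[[[0,0,0],0],[[0,0,0],0],[[0,0,0],0]], grip=46.55)

```text
time: 17.0
position: [0.5584, -0.0016, 0.224]
tcp_rot: [0.164, 0.986, 0.005, 0.006]
ft_force: [-0.6, 3.7, -2.6]
opening: 0.469
grip_force: 3.6
```

>>> servo_tool(targets=[[[0,0,0.0001],6],[[0,0,0.0003],12],[[0,0,0.0004],18],[[0,0,0.0005],24],[[0,0,0.0007],30]])

```text
time: 17.5
position: [0.5586, -0.0012, 0.2234]
tcp_rot: [0.416, 0.909, 0.007, 0.004]
ft_force: [1.9, 6.3, -3.3]
opening: 0.466
grip_force: 3.8
```

Run:
```python
from h import *
rel()
```

```text
t 17.5 TCP u -0.0023 v 0.0007 z 0.2234 ztool u,v [0.0157 0.0032] yawx 130.84 F [ 1.9  6.3 -3.3] M [ 1.058 -0.237  0.083] q7 0.85 q2 0.42 op 0.466 gf 3.8
```

>>> servo_tool(targets=[[[0.0006,0.001,0.0004],0],[[0.0006,0.001,0.0004],0],[[0.0006,0.001,0.0004],0]])

```text
time: 17.8
position: [0.5589, -0.001, 0.2232]
tcp_rot: [0.414, 0.91, 0.006, 0.005]
ft_force: [-0.4, 3.4, -1.5]
opening: 0.468
grip_force: 4.0
```

>>> servo_tool(targets=[[[0,0,0.0001],6],[[0,0,0.0003],12],[[0,0,0.0004],18],[[0,0,0.0004],18]])

```text
time: 18.2
position: [0.5591, -0.0009, 0.2229]
tcp_rot: [0.553, 0.833, 0.007, 0.004]
ft_force: [0.4, 3.2, -2.7]
opening: 0.462
grip_force: 3.9
```

Run:
```python
from h import *
rel()
```

```text
t 18.2 TCP u -0.0017 v 0.0007 z 0.2229 ztool u,v [0.0158 0.0019] yawx 112.92 F [ 0.4  3.2 -2.7] M [ 0.593 -0.122 -0.028] q7 0.57 q2 0.44 op 0.462 gf 3.9
```

>>> servo_tool(targets=[[[0,0.0004,0.0003],6],[[0,0.0004,0.0006],12],[[0,0.0004,0.0007],18],[[0,0.0004,0.0008],24],[[0,0.0004,0.0009],30],[[0,0.0004,0.0009],30]], grip=46.5)

```text
time: 18.8
position: [0.5596, -0.001, 0.2222]
tcp_rot: [0.749, 0.663, 0.008, 0.002]
ft_force: [0.7, 2.5, -0.9]
opening: 0.464
grip_force: 4.3
```

Run:
```python
from h import *
rel()
cv2.imwrite("pics/s1.png",imaging.snapshot("wrist")[:,:,::-1])
```

```text
t 18.8 TCP u -0.0013 v 0.0005 z 0.2222 ztool u,v [0.0161 0.0016] yawx 83.03 F [ 0.7  2.5 -0.9] M [ 0.479 -0.113 -0.026] q7 0.10 q2 0.46 op 0.464 gf 4.3
```

>>> servo_tool(targets=[[[0,0,0.0001],6],[[0,0,0.0003],12],[[0,0,0.0004],18],[[0,0,0.0005],24],[[0,0,0.0007],30],[[0,0,0.0007],30]])

```text
time: 19.45
position: [0.5598, -0.0014, 0.2217]
tcp_rot: [0.895, 0.447, 0.008, 0.0]
ft_force: [2.6, 1.0, 0.8]
opening: 0.463
grip_force: 4.2
```

Run:
```python
from h import *
rel()
cv2.imwrite("pics/s2.png",imaging.snapshot("wrist")[:,:,::-1])
```

```text
t 19.45 TCP u -0.0013 v 0.0001 z 0.2217 ztool u,v [0.0164 0.0009] yawx 53.05 F [2.6 1.  0.8] M [ 0.223 -0.34  -0.055] q7 -0.36 q2 0.50 op 0.463 gf 4.2
```

>>> servo_tool(targets=[[[0,0,0.0001],6],[[0,0,0.0003],12],[[0,0,0.0004],18],[[0,0,0.0005],24],[[0,0,0.0007],30],[[0,0,0.0007],30]])

```text
time: 20.1
position: [0.5595, -0.0018, 0.2209]
tcp_rot: [0.98, 0.2, 0.008, -0.002]
ft_force: [-0.2, -1.0, 2.3]
opening: 0.463
grip_force: 4.2
```

Run:
```python
from h import *
rel()
cv2.imwrite("pics/s3.png",imaging.snapshot("wrist")[:,:,::-1])
```

```text
t 20.1 TCP u -0.0017 v -0.0002 z 0.2209 ztool u,v [0.0156 0.0009] yawx 23.04 F [-0.2 -1.   2.3] M [-0.168 -0.115 -0.155] q7 -0.82 q2 0.54 op 0.463 gf 4.2
```

>>> servo_tool(targets=[[[0,0,0.0001],6],[[0,0,0.0003],12],[[0,0,0.0004],18],[[0,0,0.0005],24],[[0,0,0.0007],30],[[0,0,0.0007],30]])

```text
time: 20.75
position: [0.5593, -0.0017, 0.22]
tcp_rot: [0.998, -0.061, 0.007, -0.004]
ft_force: [-0.9, -1.7, 2.5]
opening: 0.465
grip_force: 4.7
```

Run:
```python
from h import *
rel()
cv2.imwrite("pics/s4.png",imaging.snapshot("wrist")[:,:,::-1])
L=[]
for n in("w8","s1","s2","s3","s4"):
    im=cv2.imread(f"pics/{n}.png")[230:390,225:401];L.append(cv2.resize(cv2.convertScaleAbs(im,alpha=1.5),(264,240)))
L.append(L[0]*0);cv2.imwrite("pics/sheet.png",np.vstack([np.hstack(L[:3]),np.hstack(L[3:])]))
```

```text
t 20.75 TCP u -0.0018 v -0.0000 z 0.2200 ztool u,v [0.015  0.0012] yawx -6.95 F [-0.9 -1.7  2.5] M [-0.495  0.187 -0.106] q7 -1.27 q2 0.60 op 0.465 gf 4.7
```

View pics/sheet.png

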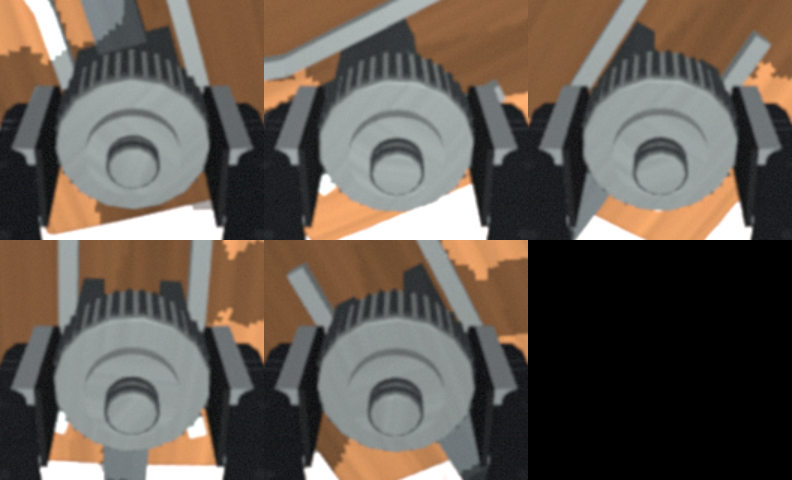

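Spacer home, collar well gripped. To tell slip from turning, I compare the knurl phase in the wrist image between small turns.

>>> servo_tool(targets=[[[0,0,0],2],[[0,0,0],2],[[0,0,0],2]])

```text
time: 21.1
position: [0.5594, -0.0017, 0.22]
tcp_rot: [0.997, -0.079, 0.007, -0.004]
ft_force: [0.7, -5.0, -0.6]
opening: 0.466
grip_force: 4.9
```

```bash
cat > k.py <<'E'
from h import *
def prof(n):
    g=cv2.cvtColor(cv2.imread(f"pics/{n}.png"),cv2.COLOR_BGR2GRAY).astype(float)
    p=cv2.resize(g[267:279,286:341].mean(0)[None],(550,1),interpolation=cv2.INTER_CUBIC)[0]
    return p-cv2.GaussianBlur(p[None],(0,0),60)[0]
def cmp(names):
    a=prof(names[0]);P=np.abs(np.fft.rfft(a*np.hanning(550),8192));f=np.argmax(P[60:])+60;print("period px",8192/f/10)
    for n in names:
        b=prof(n);c=[np.corrcoef(a[120:-120],b[120+s:430+s])[0,1] for s in range(-60,61)];print(n,(np.argmax(c)-60)/10,round(max(c),2))
E
python3 - <<'E'
from k import *
rel();cv2.imwrite("pics/s5.png",imaging.snapshot("wrist")[:,:,::-1])
cmp(["w8","s1","s2","s3","s4","s5"])
E
```

```text
t 21.1 TCP u -0.0017 v -0.0001 z 0.2200 ztool u,v [0.0156 0.0011] yawx -9.04 F [ 0.7 -5.  -0.6] M [-1.102 -0.142  0.042] q7 -1.30 q2 0.60 op 0.466 gf 4.9
period px 8.808602150537634
w8 0.0 1.0
s1 2.4 1.0
s2 2.0 1.0
s3 2.9 1.0
s4 3.4 0.99
s5 1.8 0.99
```

>>> servo_tool(targets=[[[0,0,0],2],[[0,0,0],4],[[0,0,0],4]])

```text
time: 21.45
position: [0.5595, -0.0016, 0.2201]
tcp_rot: [0.993, -0.115, 0.007, -0.004]
ft_force: [1.4, -6.5, -0.2]
opening: 0.466
grip_force: 5.0
```

Run:
```python
from k import *
rel();cv2.imwrite("pics/s6.png",imaging.snapshot("wrist")[:,:,::-1])
cmp(["w8","s4","s5","s6"])
```

```text
t 21.45 TCP u -0.0016 v -0.0001 z 0.2201 ztool u,v [0.0158 0.0008] yawx -13.20 F [ 1.4 -6.5 -0.2] M [-1.313 -0.181  0.094] q7 -1.36 q2 0.61 op 0.466 gf 5.0
period px 8.808602150537634
w8 0.0 1.0
s4 3.4 0.99
s5 1.8 0.99
s6 -0.9 0.99
```

The collar now stays put while the fingers slip round it at a 5 N grip, so it bears with roughly 10–12 N. Releasing and backing off upward.

>>> servo_tool(targets=[[[0,0,0],0],[[0,0,0],0],[[0,0,0],0],[[0,0,0],0],[[0,0,0],0]], grip=64)

```text
time: 22.0
position: [0.5595, -0.0007, 0.22]
tcp_rot: [0.993, -0.114, 0.006, -0.005]
ft_force: [0.4, 1.1, 0.4]
opening: 0.64
grip_force: 0.0
```

>>> servo_tool(targets=[[[0,0,-0.01],0],[[0,0,-0.03],0],[[0,0,-0.06],0],[[0,0,-0.1],0],[[0,0,-0.13],0],[[0,0,-0.13],0]])

```text
time: 22.6
position: [0.5587, -0.003, 0.3549]
tcp_rot: [0.993, -0.114, 0.01, -0.005]
ft_force: [-0.4, 0.4, 1.0]
opening: 0.636
grip_force: 0.0
```

Run:
```python
from k import *
rel();im=imaging.snapshot("wrist")[:,:,::-1];cv2.imwrite("pics/w9.png",im)
p=pix("wrist",[[.561,-.001,.05]])[0].astype(int);print(p)
t=imaging.snapshot("top")[:,:,::-1];t0=cv2.imread("pics/top0.png")
a=im[max(p[1]-120,0):p[1]+120,max(p[0]-130,0):p[0]+130]
cv2.imwrite("pics/fin.png",np.hstack([cv2.resize(a,(300,300)),cv2.resize(t[60:360],(500,300))[:, :]]))
```

```text
t 22.6 TCP u -0.0029 v -0.0011 z 0.3549 ztool u,v [0.0225 0.0002] yawx -13.15 F [-0.4  0.4  1. ] M [-0.013 -0.028 -0.029] q7 -1.47 q2 0.46 op 0.636 gf 0.0
[314 227]
```

View pics/fin.png

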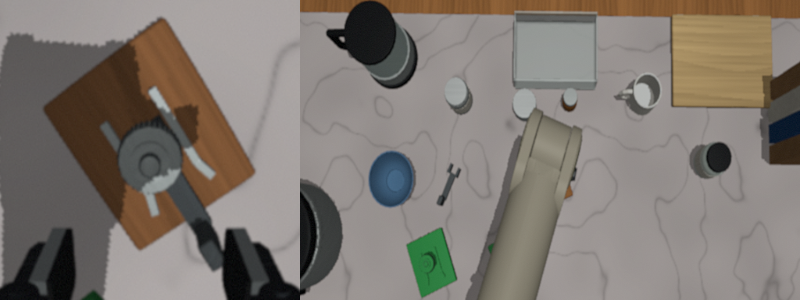

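The spacer sits home under the collar at (150,155), with the bar running out between the rails. The hand is clear and the bystanders and short spacer haven't moved. Handing in.

```bash
python3 -c "
from cell import ticket
print(ticket.sign_off())"
```

```text
the job is handed in; nothing more can be done
None
```

The job is handed in at about 23 s: the tall spacer is home around the post and the collar is nipped down to roughly 10–12 N, estimated from the fingers slipping round it at a 5 N grip rather than measured; nothing else looked moved in the last picture.

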